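# Open the fragment case

### The arm

A 6-joint arm with a two-finger parallel gripper is mounted at the origin on the work surface. World frame = base frame: x ahead of the robot, y to its left, z up, the work surface at z = 0. Lengths are in m, angles in rad, forces in N, time in s.
With the tool pointing down it reaches from about 0.25 to 0.725 m from the base axis. Payload 4 kg.
Tool frame: the origin (TCP) lies where the fingers leave the gripper's body, on its centre line; the fingertips stand 73 mm ahead of it and the grasp point (between the pads) lies 54 mm ahead of it (bot.tips_ahead is the z of the fingertips in the tool frame, in m); z points along the fingers, y is the direction in which the jaws open and shut (so a half turn about z gives the same grasp; the last joint's range is limited). The gripper opens to 85 mm and grips with 20 to 120 N. Pads are 22 mm wide; open, the fingers measure 114 mm over their backs; the gripper's body (76 mm by 85 mm) begins 54 mm behind the grasp point. The pads swing forward as they close: fully open they stand 13 mm farther back than shut.
Start: joints at [1.116, 0.241, 0.005, 1.335, 0, 1.571], TCP at [0.22, 0.449, 0.304] pointing down, gripper open.
Joint ranges: [-2.72, 2.72], [-1.05, 1.87], [-1.09, 1.28], [-1.99, 2.15], [-1.42, 1.44], [-3.14, 3.14]. Speed limits (rad/s): [2.79, 2.79, 3.14, 3.14, 3.14, 3.14].

### API

Orientations are given as a unit quaternion [x, y, z, w].
In Python, from workcell import readout, camera, get_calibration, order, bot gives the robot as it stands.
- The arm moves only by the tool send_rows, never from a script. Its argument "moves" is a list of rows, each a list of 3 entries, a list of its own where there are three numbers: the shift along the tool's x, y, z in mm, then the turn, a rotation vector about the tool's x, y, z in rad, then the finger opening in mm, from 0 to 85.4. In form: [[[dx, dy, dz], [ax, ay, az], grip], ...]. A call has 1 to 12 rows; each row is the pose to reach, as a shift and turn from the pose measured when the call began, along the tool's axes at that moment; what a row does not reach only later rows make up. A row lasts 1/12 s, in which the tool goes at most 41.7 mm and 7.16 degrees, less where a joint would pass 70% of its speed; a pose out of reach is approached as far as the arm can. A call with a gripper value outside its range is refused whole. The fingers move at their own pace and stop on an object; the grip force is fixed at half the most. Time passes only in rows, so rows that repeat a pose let the fingers close. It gives the time, the measured TCP pose, the force and the opening at its end, in the units of the state.
- readout.get_obs(): the state, without advancing time (a new reading comes with each control period).
- camera(name): name is "scene" or "top" or "wrist"; returns the picture (420x560x3 uint8, red, green, blue); there is no depth.
- get_calibration(name): a dict with "fx", "fy", "cx", "cy" (pixels), "R" (3x3) and "t" (3): a world point X has camera coordinates R X + t. Camera axes: x right, y down, z forward; pixel columns grow to the right and rows downward; lengths in m; the calibration is good to about 2 mm. A picture is of the moment at which its call begins: read the wrist's pose just before it. get_calibration takes no time and is no camera call; for the wrist camera it gives the pose at the moment of the call.
- order.job_done(): hands the job in, once; it reports no verdict.
The state is a dict: "clock": time; "joint_pos": joint angles; "joint_vel": joint speeds; "tau": joint torques, N m; "eef_pos": TCP position; "tool_rot": TCP orientation; "ft_force": force on the tool from outside, world axes, zero at the start; "ft_torque": the same for the moment, N m; "grip_width": finger opening in m.
Only numpy, scipy, OpenCV 4.12 (cv2) and the standard library are available. Lean on these libraries where they do the work, as an engineer would, in place of code of your own. Each camera call takes 0.05 s, during which the arm holds its last target. There are 200 camera calls.

### The job

Open the grey case of wall-painting fragments. First lift the steel lever of the draw latch up past its centre so that it throws right over and its hook comes free, then slide the black thumb latch sideways and let go of it, so that the sprung cover stands wide open by itself. Leave the lever thrown over, and do not shift the loose things around the case.

Things in the scene. Friction and masses are not known exactly. Their poses are not given: they have to be found in the camera images.
- case: Grey plastic case, 310 (x) x 360 (y) x 90 mm high, fixed; origin on its underside, midway across, 165 mm behind its front face; front towards its own -x (to the robot). The front 150 mm of its top (x -165 to -15 mm) is a fixed deck, 90 mm high, with the steel draw latch on its right (y = -100 mm) and the black thumb latch on its left (y = 80 mm). Behind the seam at x = -15 mm lies the cover.
- lever (a joint): Angle (rad) of the draw latch lever about its pivot, an axis along the case's y. 0 = closed, lying over the deck, free end to the front. It grows as the free end is lifted up and over towards the cover; stop at 2.0. A spring holds it shut: near 6 N at the grip point at the start, nothing at 0.8, its centre. Let go before that it snaps shut; beyond, it throws itself over to the stop.
- lever_pivot (a point): The lever's pivot point, on the case, 24 mm above the deck; at x = -60, y = -100 mm in the case's frame. x, y, z as the case's.
- lever_grip (a point): Middle of the lever's hand paddle (steel bar 70 mm long, 26 mm wide along the case's y, 14 mm thick), 92 mm from the pivot and 31 mm above the deck when closed, the paddle's underside about 20 mm above the deck: it can be pinched across its width from above. Moves and turns with the lever: its x axis points from the grip to the pivot, its y along the pivot axis.
- thumb (a joint): Travel (m) of the thumb latch along the case's +y (to the left seen from the case's front). 0 = catching, 0.022 = end stop. It clears the cover's catch at 0.016 to 0.018. It springs back by itself: about 1.5 N at the start, 4 N at the end stop.
- thumb_grip (a point): Middle of the thumb latch's upright black grip, 24 mm (case's x) x 16 mm (case's y) x 26 mm high, its top at 40 mm and this point at 28 mm above the deck; at x = -45, y = 80 mm in the case's frame when catching. The grip stands on a dark steel slide plate whose tongue reaches over the front edge of the cover.
- cover (a joint): Angle (rad) of the grey cover, 160 (x) x 360 (y) x 8 mm, about its hinge on the case's far edge. 0 = shut, flush with the deck; 1.75 = wide open, just past upright. A spring lifts it in about 2 s once both latches are free; either latch alone holds it shut.
- cover_edge (a point): Middle of the cover's front edge, upper face.
- fragment: Bystander: loose plaster fragment with a painted face, 140 x 100 x 24 mm, to the left of the case; origin at the centre of its underside.
- bowl: Bystander: loose white bowl, 110 mm across, 50 mm high, to the right of the case; origin at the centre of its underside.
- brush: Bystander: loose brush about 170 mm long lying to the right of the case.
- hook_tip (a point): Underside of the down-turned claw at the end of the draw latch's steel hook, a flat link about 95 mm long pinned to the lever. Closed, it lies over a steel keeper bar on the cover and keeps the cover down; it lifts clear of it as the lever goes over.

How it is judged:
By the outcome, as a careful person would: the job done as asked, in the order asked, and still so for the second after the job is handed in, with the robot touching nothing.
It also fails if it takes over 45 s, if anything falls off the work surface, if the arm or the gripper's body presses on something with over 40 N, if the wrist force passes 120 N, or if a joint passes its speed limit or range.

## Working session

There is one attempt and no reset: what is moved stays moved. The work goes in short steps, Python scripts to look and compute and a tool call to move; the robot and the scene stay as the last step left them, time stands still between calls to the robot, and variables do not carry over. Pictures are saved under pics/ and viewed, about 8 in all and at most 12, crops included, and the job is handed in when it is done.

Besides the shell and the picture viewer there is one more tool, called after "Request:" as name([rows], argument=value, ...), one row to a line, values as JSON. send_rows: Moves the arm, as the interface text tells. Its arguments: {"type":"object","properties":{"moves":{"type":"array","items":{"type":"array"}}},"required":["moves"]}

```bash
ls; mkdir -p pics
python3 - <<'E'
from workcell import readout, camera, get_calibration, order, bot
import cv2, numpy as np
o=readout.get_obs(); print({k:np.round(v,4).tolist() for k,v in o.items()})
for n in("scene","top"):
    c=get_calibration(n); print(n,{k:np.round(v,4).tolist() for k,v in c.items()})
    cv2.imwrite(f"pics/{n}0.png",camera(n)[:,:,::-1])
E
```

```text
pics
{'clock': 0.0, 'joint_pos': [1.116, 0.2414, 0.0037, 1.3352, -0.0, 1.5708], 'joint_vel': [-0.0008, 0.0001, 0.0007, 0.0027, 0.0, 0.0003], 'tau': [-0.0006, -37.2319, 25.2408, 0.017, -0.0001, 0.0], 'eef_pos': [0.2194, 0.4487, 0.303], 'tool_rot': [0.2254, 0.9743, -0.001, -0.0002], 'ft_force': [-0.6128, 1.0224, 0.32], 'ft_torque': [-0.028, -0.0151, 0.036], 'grip_width': 0.0854}
scene {'fx': 380.9602, 'fy': 380.9602, 'cx': 287.5304, 'cy': 216.1823, 'R': [[-0.8094, 0.5872, 0.0116], [0.499, 0.6981, -0.5135], [-0.3096, -0.4098, -0.858]], 't': [0.4288, -0.2764, 1.3337]}
top {'fx': 462.6349, 'fy': 462.6349, 'cx': 289.1578, 'cy': 210.7109, 'R': [[0.0184, -0.9998, 0.0065], [-0.9957, -0.0189, -0.0904], [0.0905, -0.0048, -0.9959]], 't': [0.0283, 0.5795, 1.3596]}
```

View pics/top0.png

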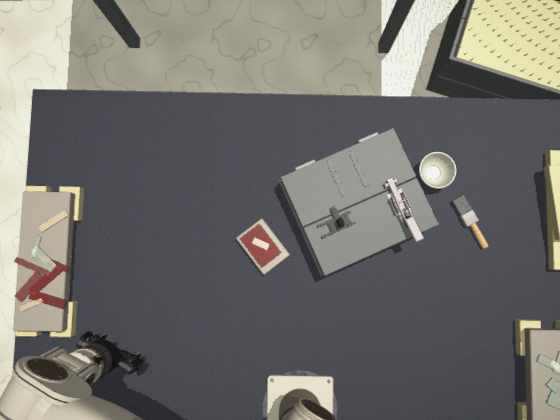

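View pics/scene0.png

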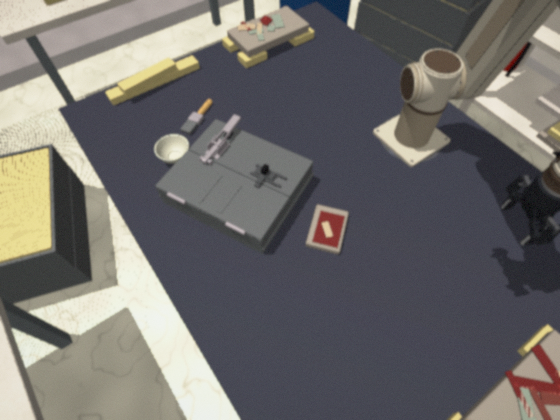

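Run:
```python
import cv2, numpy as np
a=cv2.imread("pics/top0.png")[120:290,270:450]; b=cv2.imread("pics/scene0.png")[105:255,150:325]
a=cv2.resize(a,None,fx=3.3,fy=3.3,interpolation=cv2.INTER_CUBIC)
b=cv2.resize(b,None,fx=4,fy=4,interpolation=cv2.INTER_CUBIC)
cv2.imwrite("pics/a.png",a);cv2.imwrite("pics/b.png",b);print(a.shape,b.shape)
```

```text
(561, 594, 3) (600, 700, 3)
```

View pics/a.png

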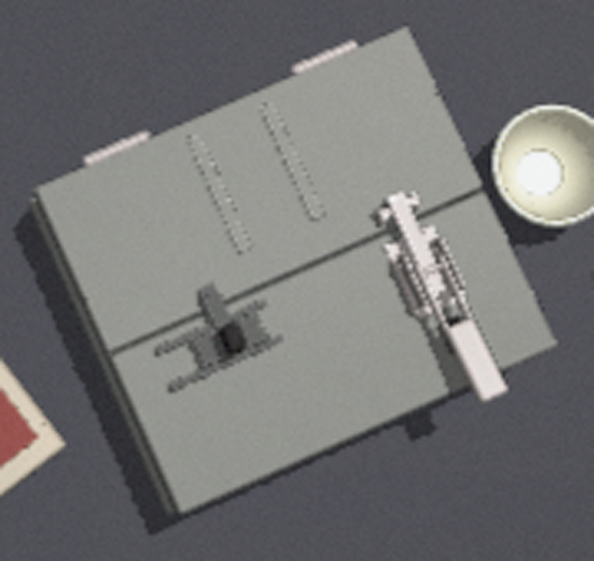

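View pics/b.png

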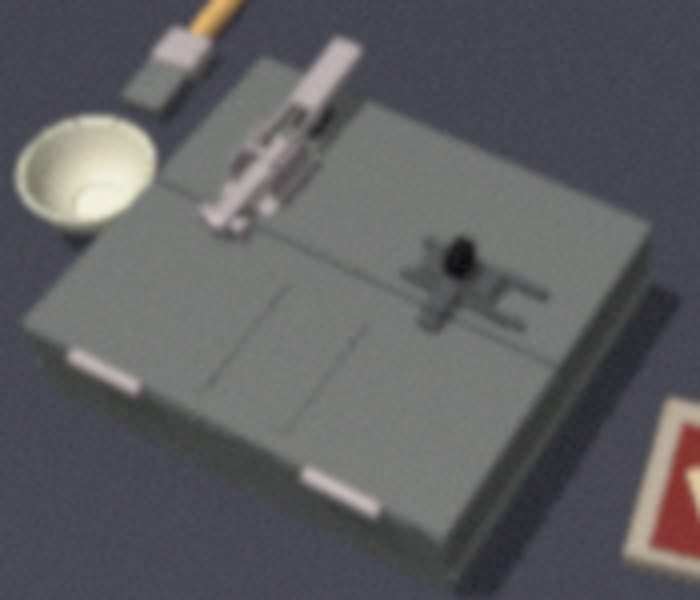

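Top crop: deck corners FL (180,514), FR (556,342), RR (407,28), RL (38,192); the lever paddle's free end is at (492,396) and the thumb grip at (232,335). Scene crop: the same corners at (650,230), (265,60), (27,322), (440,540); the paddle end is at (350,42) and the thumb grip's top at (462,243).

```bash
cat > h.py <<'E'
from workcell import readout, camera, get_calibration, order, bot
import cv2, numpy as np
from scipy.spatial.transform import Rotation as Ro
def ray(c,p):
    d=np.array([(p[0]-c['cx'])/c['fx'],(p[1]-c['cy'])/c['fy'],1]); R=np.array(c['R']); t=np.array(c['t'])
    return -R.T@t, R.T@d
def plane(c,p,z):
    o,d=ray(c,p); return o+d*(z-o[2])/d[2]
def tri(c1,p1,c2,p2):
    o,d=ray(c1,p1);q,e=ray(c2,p2)
    s=np.linalg.lstsq(np.c_[d,-e],q-o,rcond=None)[0]
    a,b=o+d*s[0],q+e*s[1]; return (a+b)/2,np.linalg.norm(a-b)
def proj(c,X):
    v=np.array(c['R'])@X+np.array(c['t']); return np.array([c['fx']*v[0]/v[2]+c['cx'],c['fy']*v[1]/v[2]+c['cy']])
E
python3 - <<'E'
from h import *
ct,cs=get_calibration("top"),get_calibration("scene")
T=lambda p:((p[0]+.5)/3.3+269.5,(p[1]+.5)/3.3+119.5); S=lambda p:((p[0]+.5)/4+149.5,(p[1]+.5)/4+104.5)
P=dict(FL=((180,514),(650,230)),FR=((556,342),(265,60)),RR=((407,28),(27,322)),RL=((38,192),(440,540)),lend=((492,394),(350,43)),thumb=((232,332),(462,245)))
W={}
for k,(a,b) in P.items():
    W[k],r=tri(ct,T(a),cs,S(b)); print(k,W[k].round(4),round(r,4), plane(ct,T(a),.09).round(4))
# case pose: fit rectangle on the deck plane from top
M=np.array([[-.165,.18],[-.165,-.18],[.145,-.18],[.145,.18]])
for nm,Q in (("tri",[W[k][:2] for k in("FL","FR","RR","RL")]),("top",[plane(ct,T(P[k][0]),.09)[:2] for k in("FL","FR","RR","RL")]),("scene",[plane(cs,S(P[k][1]),.09)[:2] for k in("FL","FR","RR","RL")])):
    Q=np.array(Q); m,q=M-M.mean(0),Q-Q.mean(0)
    th=np.arctan2((m[:,0]*q[:,1]-m[:,1]*q[:,0]).sum(),(m*q).sum()); R=np.array([[np.cos(th),-np.sin(th)],[np.sin(th),np.cos(th)]])
    t=Q.mean(0)-R@M.mean(0); print(nm,"yaw",th,"t",t.round(4),"res",(Q-(M@R.T+t)).round(4).tolist())
    for n,p in dict(pivot=(-.06,-.1),grip=(-.152,-.1),thumb=(-.045,.08),lend=(-.187,-.1)).items(): print(n,(R@p+t).round(4))
E
```

```text
FL [ 0.3912 -0.0638  0.0788] 0.0001 [ 0.3916 -0.0628  0.09  ]
FR [ 0.5438 -0.3876  0.0828] 0.0044 [ 0.5451 -0.3866  0.09  ]
RR [ 0.8197 -0.2582  0.0846] 0.0038 [ 0.8199 -0.2581  0.09  ]
RL [0.6703 0.0639 0.0759] 0.0011 [0.6675 0.0641 0.09  ]
lend [ 0.4972 -0.3191  0.1295] 0.0014 [ 0.4991 -0.3308  0.09  ]
thumb [ 0.5429 -0.0987  0.1362] 0.0059 [ 0.5485 -0.106   0.09  ]
tri yaw 0.4359568470862096 t [ 0.6153 -0.1572] res [[0.0014, -0.0001], [0.0021, 0.0025], [-0.0031, 0.0009], [-0.0005, -0.0033]]
pivot [ 0.6031 -0.2732]
grip [ 0.5197 -0.312 ]
thumb [ 0.5407 -0.1037]
lend [ 0.488  -0.3268]
top yaw 0.43889864611717794 t [ 0.6151 -0.1566] res [[0.0024, 0.0009], [0.0029, 0.003], [-0.0029, -0.0001], [-0.0023, -0.0038]]
pivot [ 0.6033 -0.2726]
grip [ 0.52   -0.3117]
thumb [ 0.5404 -0.1033]
lend [ 0.4883 -0.3266]
scene yaw 0.4284963793811314 t [ 0.6179 -0.1504] res [[0.0043, -0.0019], [0.0025, 0.0038], [-0.0059, 0.0016], [-0.0009, -0.0035]]
pivot [ 0.6049 -0.2663]
grip [ 0.5212 -0.3045]
thumb [ 0.5437 -0.0964]
lend [ 0.4894 -0.3191]
```

```bash
cat >> h.py <<'E'
YAW=0.437; T0=np.array([.6155,-.156])
cx=np.array([np.cos(YAW),np.sin(YAW),0]); cy=np.array([-np.sin(YAW),np.cos(YAW),0])
def cw(x,y,z): return np.r_[T0,0]+cx*x+cy*y+np.array([0,0,z])   # case -> world
def tool(tilt=0):  # x=case x, y=-case y, z down; tilt>0: tool z swings to case +x
    R0=np.c_[cx,-cy,[0,0,-1]]; return Ro.from_rotvec(-cy*tilt)*Ro.from_matrix(R0)
def rel(g,tilt=0,ahead=.054):
    o=readout.get_obs(); R=Ro.from_quat(o['tool_rot']); G=tool(tilt)
    p=g-G.apply([0,0,ahead])
    return (R.inv().apply(p-o['eef_pos'])*1000).round(1).tolist(), (R.inv()*G).as_rotvec().round(3).tolist()
E
python3 - <<'E'
from h import *
print(tool(.3).apply([0,0,1])@cx)
print(rel(cw(-.152,-.1,.25)))
E
```

```text
0.29552020666133955
([-603.8, -550.4, 0.2], [-0.001, 0.002, 2.25])
```

Request:
send_rows([
  [[-50,-46,0],[0,0,0.125],85],
  [[-85,-78,0],[0,0,0.25],85],
  [[-120,-110,0],[0,0,0.375],85],
  [[-155,-140,0],[0,0,0.5],85],
  [[-190,-172,0],[0,0,0.625],85],
  [[-225,-205,0],[0,0,0.75],85],
  [[-260,-236,0],[0,0,0.875],85],
  [[-294,-268,0],[0,0,1.0],85],
  [[-328,-299,0],[0,0,1.12],85],
  [[-362,-330,0],[0,0,1.24],85],
  [[-396,-360,0],[0,0,1.36],85],
  [[-430,-392,0],[0,0,1.48],85],
])

```text
clock: 1.1
eef_pos: [0.4035, -0.0179, 0.3036]
tool_rot: [0.825, 0.565, -0.001, 0.0]
ft_force: [1.1, 0.6, -0.3]
grip_width: 0.0852
```

Run:
```python
from h import *
print(rel(cw(-.152,-.1,.25)))
```

```text
([-231.0, 214.7, -0.0], [0.0, 0.002, 0.764])
```

Request:
send_rows([
  [[-33,30,0],[0,0,0.11],85],
  [[-66,60,0],[0,0,0.22],85],
  [[-99,90,0],[0,0,0.33],85],
  [[-130,120,0],[0,0,0.44],85],
  [[-160,150,0],[0,0,0.55],85],
  [[-190,178,0],[0,0,0.66],85],
  [[-215,200,0],[0,0,0.764],85],
  [[-231,214.7,0],[0,0.002,0.764],85],
  [[-231,214.7,0],[0,0.002,0.764],85],
  [[-231,214.7,0],[0,0.002,0.764],85],
])

```text
clock: 1.93
eef_pos: [0.5198, -0.3122, 0.3022]
tool_rot: [0.977, 0.215, -0.001, -0.001]
ft_force: [1.0, 0.7, 0.3]
grip_width: 0.0853
```

Run:
```python
from h import *
print(rel(cw(-.152,-.1,.25)))
c=get_calibration("wrist"); im=camera("wrist")[:,:,::-1].copy()
for g in (cw(-.152,-.1,.128),cw(-.187,-.1,.128),cw(-.045,.08,.13),cw(-.165,-.18,.09),cw(-.06,-.1,.114)):
    p=proj(c,g); print(p.round(1)); cv2.drawMarker(im,tuple(int(round(v)) for v in p),(0,255,0),0,8,1)
cv2.imwrite("pics/w1.png",im)
```

```text
([0.8, -1.0, -1.8], [-0.002, 0.001, -0.003])
[281.  207.8]
[281.2 254.9]
[-22.   37.3]
[382.5 209.3]
[280.8  65.4]
```

View pics/w1.png

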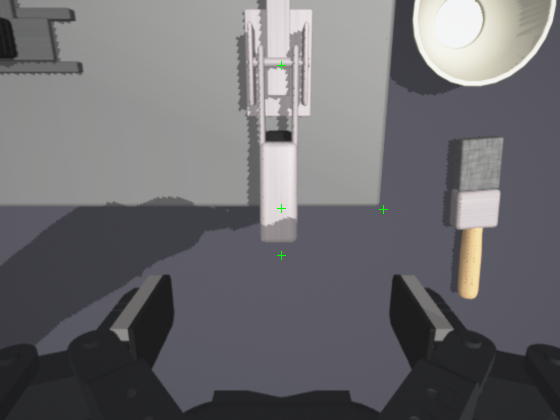

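The wrist view shows the paddle at rows 142–241, column 279. It lies about 10 mm further back than the text predicts, which agrees with the triangulated end. The case is about 2 mm off my fit, so I'm correcting both.

```bash
cat >> h.py <<'E'
T0=T0+(cx*.002+cy*.0018)[:2]
E
python3 - <<'E'
from h import *
print(rel(cw(-.147,-.1,.122)))
E
```

```text
([7.5, -1.4, 126.8], [-0.002, 0.001, -0.001])
```

Request:
send_rows([
  [[7.5,-1.4,25],[0,0,0],85],
  [[7.5,-1.4,50],[0,0,0],85],
  [[7.5,-1.4,75],[0,0,0],85],
  [[7.5,-1.4,95],[0,0,0],85],
  [[7.5,-1.4,112],[0,0,0],85],
  [[7.5,-1.4,122],[0,0,0],85],
  [[7.5,-1.4,126],[0,0,0],85],
  [[7.5,-1.4,126],[0,0,0],85],
])

```text
clock: 2.65
eef_pos: [0.5252, -0.3052, 0.1764]
tool_rot: [0.976, 0.217, -0.001, -0.002]
ft_force: [-0.4, 1.1, -0.6]
grip_width: 0.0853
```

Request:
send_rows([
  [[0,0,0],[0,0,0],60],
  [[0,0,0],[0,0,0],40],
  [[0,0,0],[0,0,0],30],
  [[0,0,0],[0,0,0],22],
  [[0,0,0],[0,0,0],18],
  [[0,0,0],[0,0,0],18],
  [[0,0,0],[0,0,0],18],
  [[0,0,0],[0,0,0],18],
])

```text
clock: 3.32
eef_pos: [0.5261, -0.3066, 0.1776]
tool_rot: [0.976, 0.216, -0.0, 0.0]
ft_force: [1.9, -5.0, 3.8]
grip_width: 0.0247
```

Run:
```python
from h import *
print(readout.get_obs()['eef_pos'],readout.get_obs()['grip_width'],readout.get_obs()['ft_force'])
cv2.imwrite("pics/w2.png",camera("wrist")[:,:,::-1])
r=.087; a0=np.arctan2(.008,.087)
for th in np.arange(.1,1.25,.1):
    a=a0+th; print(round(th,2),rel(cw(-.06-r*np.cos(a),-.1,.114+r*np.sin(a)),th*.6))
print(rel(cw(-.147,-.1,.122)))
```

```text
[ 0.52606658 -0.30656611  0.17755312] 0.02470873424924103 [ 1.89440871 -4.97396763  3.84619244]
0.1 ([-1.9, -0.4, -6.9], [0.001, 0.061, -0.001])
0.2 ([-3.1, -0.4, -15.1], [0.001, 0.121, -0.001])
0.3 ([-3.3, -0.3, -22.8], [0.001, 0.181, -0.001])
0.4 ([-2.8, -0.3, -30.0], [0.001, 0.241, -0.001])
0.5 ([-1.4, -0.3, -36.6], [0.001, 0.301, -0.001])
0.6 ([0.7, -0.3, -42.5], [0.001, 0.361, -0.001])
0.7 ([3.6, -0.3, -47.7], [0.001, 0.421, -0.001])
0.8 ([7.1, -0.3, -52.1], [0.001, 0.481, -0.001])
0.9 ([11.3, -0.3, -55.6], [0.001, 0.541, -0.001])
1.0 ([16.1, -0.3, -58.2], [0.001, 0.601, -0.001])
1.1 ([21.4, -0.3, -59.9], [0.001, 0.661, -0.0])
1.2 ([27.1, -0.4, -60.7], [0.001, 0.721, -0.0])
([-0.3, -0.4, 1.5], [0.0, 0.001, -0.001])
```

View pics/w2.png

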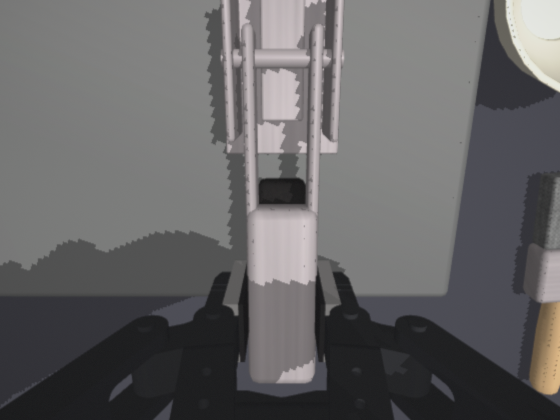

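The view shows the paddle pinched centrally between the pads (rows 207–380, columns 248–317). Now I lift along the arc.

Request:
send_rows([
  [[-1.9,0,-7.5],[0,0.06,0],18],
  [[-3.1,0,-16],[0,0.12,0],18],
  [[-3.3,0,-24],[0,0.18,0],18],
  [[-2.8,0,-31],[0,0.24,0],18],
  [[-1.4,0,-37.5],[0,0.3,0],18],
  [[-1.4,0,-37.5],[0,0.3,0],18],
])

```text
clock: 3.87
eef_pos: [0.523, -0.308, 0.2118]
tool_rot: [0.966, 0.213, 0.144, -0.033]
ft_force: [5.7, -4.9, -11.6]
grip_width: 0.0243
```

Run:
```python
from h import *
print(readout.get_obs()['joint_pos'].round(2),readout.get_obs()['grip_width'],readout.get_obs()['ft_force'].round(1))
r=.087; a0=np.arctan2(.008,.087)
for th in np.arange(.5,1.35,.1):
    a=a0+th; print(round(th,2),rel(cw(-.06-r*np.cos(a),-.1,.114+r*np.sin(a)),th*.6))
```

```text
[-0.63  0.42 -0.02  0.99  0.26  2.1 ] 0.02433405958194166 [  5.7  -4.9 -11.6]
0.5 ([2.5, -0.4, -1.7], [-0.001, 0.003, -0.003])
0.6 ([6.3, -0.4, -6.7], [-0.001, 0.063, -0.003])
0.7 ([10.6, -0.5, -10.8], [-0.001, 0.123, -0.003])
0.8 ([15.3, -0.5, -14.0], [-0.001, 0.183, -0.003])
0.9 ([20.3, -0.5, -16.1], [-0.0, 0.243, -0.003])
1.0 ([25.7, -0.5, -17.2], [-0.0, 0.303, -0.003])
1.1 ([31.3, -0.5, -17.3], [-0.0, 0.363, -0.003])
1.2 ([37.0, -0.5, -16.4], [-0.0, 0.423, -0.003])
1.3 ([42.7, -0.6, -14.3], [-0.0, 0.483, -0.003])
```

Request:
send_rows([
  [[6,0,-7],[0,0.06,0],18],
  [[10.5,0,-11.5],[0,0.12,0],18],
  [[15.5,0,-15],[0,0.18,0],18],
  [[20.5,0,-17],[0,0.24,0],18],
  [[26,0,-18],[0,0.3,0],18],
  [[31.5,0,-18],[0,0.36,0],18],
  [[37,0,-17],[0,0.42,0],18],
  [[37,0,-17],[0,0.42,0],18],
])

```text
clock: 4.53
eef_pos: [0.5492, -0.2943, 0.2369]
tool_rot: [0.915, 0.2, 0.342, -0.078]
ft_force: [0.3, 0.5, -0.6]
grip_width: 0.0178
```

Run:
```python
from h import *
print(readout.get_obs()['joint_pos'].round(2),readout.get_obs()['ft_force'].round(1))
cv2.imwrite("pics/w3.png",camera("wrist")[:,:,::-1])
```

```text
[-0.72  0.36 -0.18  0.69  0.65  2.11] [ 0.3  0.5 -0.6]
```

View pics/w3.png

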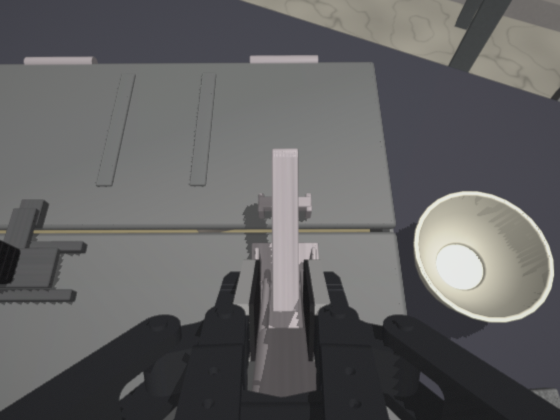

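The grip slipped off (opening 17.8 mm). The bar at column 285, rows 150–310 is ambiguous, so I check the scene and top cameras.

Run:
```python
from h import *
a=camera("scene")[90:260,130:330,::-1];b=camera("top")[120:290,270:450,::-1]
f=lambda a,w:cv2.resize(a,(w,int(a.shape[0]*w/a.shape[1])),interpolation=cv2.INTER_CUBIC)
a=f(a,420);b=f(b,378);cv2.imwrite("pics/s2.png",np.hstack([a[:357],b[:357]]));print(a.shape,b.shape)
```

```text
(357, 420, 3) (357, 378, 3)
```

View pics/s2.png

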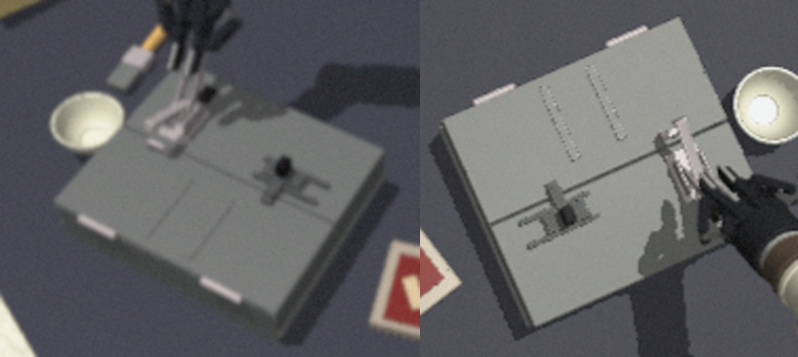

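Run:
```python
from h import *
for th in (0,.6,1.0,1.3,2.0):
    a=np.arctan2(.007,.085)+th
    for r in (.05,.12):
        X=cw(-.06-r*np.cos(a),-.1,.114+r*np.sin(a)); s=proj(get_calibration("scene"),X);t=proj(get_calibration("top"),X)
        print(th,r,"scene",((s-[130,90])*2.1).round(),"top",((t-[270,120])*2.1+[420,0]).round(),"wrist",proj(get_calibration("wrist"),X).round())
print(get_calibration("wrist")['t'], rel(cw(-.06,-.1,.114),.72))
```

```text
0 0.05 scene [200.  88.] top [708. 204.] wrist [283. 377.]
0 0.12 scene [225.  55.] top [732. 251.] wrist [284. 546.]
0.6 0.05 scene [193.  79.] top [710. 194.] wrist [283. 353.]
0.6 0.12 scene [210.  33.] top [737. 231.] wrist [284. 527.]
1.0 0.05 scene [186.  80.] top [707. 183.] wrist [283. 317.]
1.0 0.12 scene [193.  32.] top [732. 202.] wrist [284. 404.]
1.3 0.05 scene [179.  84.] top [704. 172.] wrist [283. 285.]
1.3 0.12 scene [177.  41.] top [723. 176.] wrist [283. 278.]
2.0 0.05 scene [166. 103.] top [691. 149.] wrist [283. 223.]
2.0 0.12 scene [143.  88.] top [692. 117.] wrist [282.  91.]
[-0.49778982  0.49176497  0.15730393] ([-36.7, 0.4, 79.1], [-0.001, 0.004, -0.004])
```

Run:
```python
from h import *
a=cv2.imread("pics/w3.png")[140:420,210:350];s=camera("scene")[80:180,180:260,::-1]
cv2.imwrite("pics/x.png",np.hstack([cv2.resize(a,(300,600),interpolation=cv2.INTER_CUBIC),cv2.resize(s,(480,600),interpolation=cv2.INTER_CUBIC)]))
```

```text
(no output)
```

View pics/x.png

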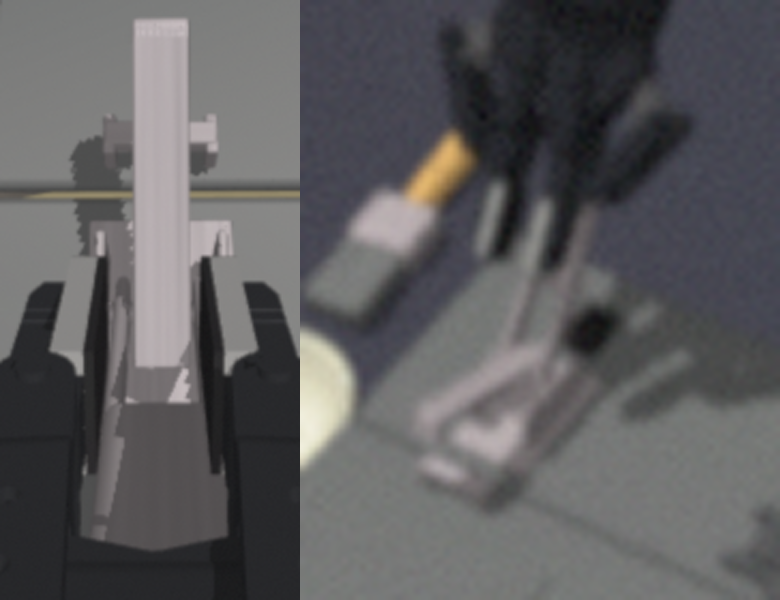

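The lever stands at about 1.0 rad with the hook raised clear and the paddle still between the fingers. I carry on a bit further over before opening.

Request:
send_rows([
  [[6,0,0],[0,0.05,0],18],
  [[12,0,1],[0,0.1,0],18],
  [[18,0,3],[0,0.15,0],18],
  [[24,0,5],[0,0.2,0],18],
  [[24,0,5],[0,0.2,0],18],
])

```text
clock: 5.15
eef_pos: [0.5701, -0.2852, 0.2501]
tool_rot: [0.876, 0.193, 0.431, -0.097]
ft_force: [-0.9, 1.5, 0.1]
grip_width: 0.0178
```

Run:
```python
from h import *
print(readout.get_obs()['joint_pos'].round(2),readout.get_obs()['ft_force'].round(1))
a=camera("wrist")[:,:,::-1];s=camera("scene")[80:180,180:260,::-1]
cv2.imwrite("pics/y.png",np.hstack([cv2.resize(a,(480,360)),cv2.resize(s,(288,360),interpolation=cv2.INTER_CUBIC)]))
```

```text
[-0.73  0.36 -0.26  0.48  0.82  2.18] [-0.9  1.5  0.1]
```

View pics/y.png

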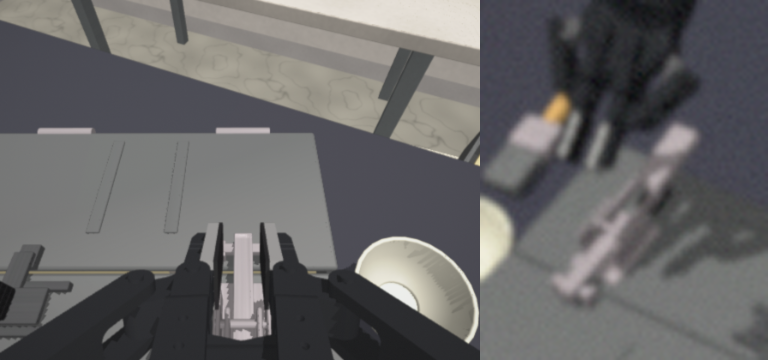

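The lever snapped shut again (scene crop: paddle lying over the deck). My arc was off, so I triangulate the pivot pin from the two wrist views, with the arm clear of the case.

Run:
```python
from h import *
o=readout.get_obs(); c=get_calibration("wrist")
Rt=Ro.from_quat(o['tool_rot']).as_matrix(); A=np.array(c['R'])@Rt; b=np.array(c['R'])@o['eef_pos']+c['t']  # cam<-tool
def at(p,q):
    R=Ro.from_quat(np.array(q)/np.linalg.norm(q)).as_matrix(); d=dict(c); d['R']=A@R.T; d['t']=b-A@R.T@np.array(p); return d
c1=at([.5198,-.3122,.3022],tool().as_quat()); c2=at([.52607,-.30657,.17755],tool().as_quat())
for n,a,e in (("pin",(280,62),(282,58)),("end",(279,241),(282,381)),("inner",(279,142),(282,207)),("frontedge",(340,206),(400,295)),("corner",(378.5,206),(447,295))):
    X,r=tri(c1,a,c2,e); d=X-np.r_[T0,0]; print(n,"case",(d@cx).round(4),(d@cy).round(4),X[2].round(4),r.round(4))
print(rel(cw(-.147,-.1,.25)))
```

```text
pin case -0.0555 -0.1007 0.0575 0.0012
end case -0.1782 -0.1004 0.1276 0.0005
inner case -0.1107 -0.1004 0.1166 0.0006
frontedge case -0.159 -0.1498 0.0993 0.0072
corner case -0.1649 -0.1801 0.0858 0.0007
([12.5, -0.0, -71.4], [-0.002, -0.914, -0.003])
```

Request:
send_rows([
  [[0,0,-30],[0,-0.1,0],85],
  [[3,0,-55],[0,-0.2,0],85],
  [[6,0,-71],[0,-0.32,0],85],
  [[10,0,-71],[0,-0.44,0],85],
  [[12.5,0,-71],[0,-0.56,0],85],
  [[12.5,0,-71],[0,-0.68,0],85],
  [[12.5,0,-71],[0,-0.8,0],85],
  [[12.5,0,-71.4],[0,-0.914,0],85],
  [[12.5,0,-71.4],[0,-0.914,0],85],
  [[12.5,0,-71.4],[0,-0.914,0],85],
])

```text
clock: 6.08
eef_pos: [0.5269, -0.3055, 0.3037]
tool_rot: [0.976, 0.217, 0.0, -0.002]
ft_force: [-0.7, -1.1, 0.3]
grip_width: 0.0851
```

Run:
```python
from h import *
print(rel(cw(-.147,-.1,.118)))
```

```text
([-1.7, 0.7, 131.7], [-0.004, -0.002, 0.001])
```

Request:
send_rows([
  [[-1.7,1.7,25],[0,0,0],85],
  [[-1.7,1.7,50],[0,0,0],85],
  [[-1.7,1.7,75],[0,0,0],85],
  [[-1.7,1.7,98],[0,0,0],85],
  [[-1.7,1.7,115],[0,0,0],85],
  [[-1.7,1.7,127],[0,0,0],85],
  [[-1.7,1.7,131.7],[0,0,0],85],
  [[-1.7,1.7,131.7],[0,0,0],85],
])

```text
clock: 6.75
eef_pos: [0.5244, -0.3074, 0.1709]
tool_rot: [0.976, 0.217, 0.0, -0.003]
ft_force: [0.4, -0.1, 0.7]
grip_width: 0.085
```

Request:
send_rows([
  [[0,0,0],[0,0,0],40],
  [[0,0,0],[0,0,0],25],
  [[0,0,0],[0,0,0],15],
  [[0,0,0],[0,0,0],5],
  [[0,0,0],[0,0,0],0],
  [[0,0,0],[0,0,0],0],
  [[0,0,0],[0,0,0],0],
  [[0,0,0],[0,0,0],0],
])

```text
clock: 7.42
eef_pos: [0.5248, -0.3076, 0.1719]
tool_rot: [0.976, 0.217, 0.001, -0.003]
ft_force: [-1.9, 1.0, 5.5]
grip_width: 0.0251
```

```bash
cat >> h.py <<'E'
def arc(ths,r=.087,k=1.,h=.005):
    o=readout.get_obs(); f=o['ft_force']; print("F case x,y,z",np.round([f@cx,f@cy,f[2]],1),"w",o['grip_width'].round(4))
    g=o['eef_pos']+Ro.from_quat(o['tool_rot']).apply([0,0,.054])-np.r_[T0,0]; v=np.array([g@cx+.06,g[2]-.114]); print("pivot->grasp",v.round(4),"r",np.linalg.norm(v).round(4),"ang",np.arctan2(v[1],-v[0]).round(3))
    a0=np.arctan2(h,r); R=np.hypot(h,r)
    for th in ths: a=a0+th; print(round(th,2),rel(cw(-.06-R*np.cos(a),-.1,.114+R*np.sin(a)),th*k))
E
python3 - <<'E'
from h import *
arc(np.arange(0,.45,.1))
E
```

```text
Traceback (most recent call last):
  File "h.py", line 26, in arc
    o=readout.get_obs(); f=o['ft_force']; print("F case x,y,z",np.round([f@cx,f@cy,f[2]],1),"w",o['grip_width'].round(4))
                                                                                                ^^^^^^^^^^^^^^^^^^^^^
AttributeError: 'float' object has no attribute 'round'
```

```bash
sed -i "s/o\['grip_width'\].round(4)/round(o['grip_width'],4)/" h.py
python3 - <<'E'
from h import *
arc(np.arange(0,.45,.1),r=.088,h=.004)
E
```

```text
F case x,y,z [-1.3  1.7  5.5] w 0.0251
pivot->grasp [-0.0882  0.0039] r 0.0883 ang 0.044
0.0 ([0.3, -0.8, -0.1], [-0.005, -0.002, -0.0])
0.1 ([-4.2, -0.8, -8.6], [-0.005, 0.098, -0.0])
0.2 ([-7.8, -0.9, -16.4], [-0.005, 0.198, -0.001])
0.3 ([-10.5, -0.9, -23.5], [-0.005, 0.298, -0.001])
0.4 ([-12.2, -0.9, -29.8], [-0.005, 0.398, -0.001])
```

Request:
send_rows([
  [[-2,0,-4.5],[0,0.05,0],0],
  [[-4.2,0,-8.8],[0,0.1,0],0],
  [[-6,0,-12.7],[0,0.15,0],0],
  [[-7.8,0,-16.6],[0,0.2,0],0],
  [[-9.2,0,-20.2],[0,0.25,0],0],
  [[-10.5,0,-23.7],[0,0.3,0],0],
  [[-11.4,0,-27],[0,0.35,0],0],
  [[-12.2,0,-30],[0,0.4,0],0],
  [[-12.2,0,-30],[0,0.4,0],0],
])

```text
clock: 8.17
eef_pos: [0.5123, -0.3135, 0.198]
tool_rot: [0.957, 0.211, 0.193, -0.046]
ft_force: [7.2, -1.3, -11.5]
grip_width: 0.0251
```

Run:
```python
from h import *
arc(np.arange(.4,.85,.1),r=.088,h=.004)
```

```text
F case x,y,z [  5.9  -4.3 -11.5] w 0.0251
pivot->grasp [-0.0811  0.0343] r 0.088 ang 0.4
0.4 ([2.9, -0.8, -2.7], [-0.006, 0.0, -0.005])
0.5 ([4.4, -0.9, -8.0], [-0.006, 0.1, -0.005])
0.6 ([6.4, -0.9, -12.0], [-0.005, 0.2, -0.005])
0.7 ([9.0, -0.9, -14.7], [-0.005, 0.3, -0.006])
0.8 ([12.1, -1.0, -16.0], [-0.005, 0.4, -0.006])
```

My tilt sign was wrong: the tool must lean the other way to follow the lever, and that twist caused the first slip. The lever is still gripped at about 0.36 rad, so I undo the tilt about the grasp point first.

```bash
cat >> h.py <<'E'
def arc2(ps,r=.088,h=.004):
    R=np.hypot(h,r)
    for th,ti in ps: a=np.arctan2(h,r)+th; print(round(th,2),ti,rel(cw(-.06-R*np.cos(a),-.1,.114+R*np.sin(a)),ti))
E
python3 - <<'E'
from h import *
arc2([(.38,.3),(.38,.2),(.4,.1),(.4,0),(.45,-.07),(.5,-.14)])
E
```

```text
0.38 0.3 ([7.0, -0.9, -1.3], [-0.006, -0.1, -0.004])
0.38 0.2 ([12.3, -0.9, -0.5], [-0.006, -0.2, -0.004])
0.4 0.1 ([18.8, -0.9, -0.3], [-0.006, -0.3, -0.004])
0.4 0 ([23.9, -0.9, 1.5], [-0.007, -0.4, -0.004])
0.45 -0.07 ([30.7, -1.0, 0.3], [-0.007, -0.47, -0.003])
0.5 -0.14 ([37.5, -1.0, -0.6], [-0.007, -0.54, -0.003])
```

Request:
send_rows([
  [[3.5,0,-1],[0,-0.05,0],0],
  [[7,0,-1.3],[0,-0.1,0],0],
  [[9.6,0,-1],[0,-0.15,0],0],
  [[12.3,0,-0.8],[0,-0.2,0],0],
  [[15.5,0,-0.8],[0,-0.25,0],0],
  [[18.8,0,-0.6],[0,-0.3,0],0],
  [[21.4,0,0.3],[0,-0.35,0],0],
  [[23.9,0,1.2],[0,-0.4,0],0],
  [[30.7,0,0],[0,-0.47,0],0],
  [[37.5,0,-1],[0,-0.54,0],0],
  [[37.5,0,-1],[0,-0.54,0],0],
])

```text
clock: 9.08
eef_pos: [0.5437, -0.299, 0.214]
tool_rot: [0.974, 0.216, -0.072, 0.013]
ft_force: [-5.6, -1.3, 4.6]
grip_width: 0.0249
```

Run:
```python
from h import *
arc([.5],r=.088,h=.004)
print(readout.get_obs()['joint_pos'].round(2))
arc2([(.5,-.14),(.6,-.21),(.7,-.28),(.8,-.35),(.9,-.4),(1.0,-.45),(1.1,-.5),(1.2,-.5)])
```

```text
F case x,y,z [-5.7  1.2  4.6] w 0.0249
pivot->grasp [-0.0755  0.0465] r 0.0887 ang 0.553
0.5 ([-32.3, -0.9, 11.7], [-0.006, 0.647, -0.002])
[-0.46  0.59  0.3   1.37 -0.11  2.25]
0.5 -0.14 ([-0.1, -0.9, 0.8], [-0.007, 0.007, 0.0])
0.6 -0.21 ([7.5, -1.0, -7.0], [-0.007, -0.063, 0.0])
0.7 -0.28 ([15.9, -1.0, -14.2], [-0.006, -0.133, 0.0])
0.8 -0.35 ([24.9, -1.1, -20.5], [-0.006, -0.203, 0.001])
0.9 -0.4 ([33.5, -1.1, -26.4], [-0.006, -0.253, 0.001])
1.0 -0.45 ([42.7, -1.1, -31.5], [-0.006, -0.303, 0.001])
1.1 -0.5 ([52.5, -1.2, -35.7], [-0.006, -0.353, 0.001])
1.2 -0.5 ([60.1, -1.2, -40.1], [-0.006, -0.353, 0.001])
```

Geometry and forces now agree; I carry on to 0.8.

Request:
send_rows([
  [[3.7,0,-3.5],[0,-0.03,0],0],
  [[7.5,0,-7],[0,-0.06,0],0],
  [[11.7,0,-10.7],[0,-0.1,0],0],
  [[15.9,0,-14.2],[0,-0.13,0],0],
  [[20.4,0,-17.4],[0,-0.17,0],0],
  [[24.9,0,-20.5],[0,-0.2,0],0],
  [[24.9,0,-20.5],[0,-0.2,0],0],
])

```text
clock: 9.67
eef_pos: [0.5666, -0.2883, 0.2286]
tool_rot: [0.961, 0.213, -0.175, 0.035]
ft_force: [-7.8, -4.2, -0.6]
grip_width: 0.025
```

Run:
```python
from h import *
arc([],r=.088,h=.004)
print(readout.get_obs()['joint_pos'].round(2))
arc2([(.8,-.35),(.9,-.4),(1.0,-.45),(1.1,-.5),(1.2,-.5)])
```

```text
F case x,y,z [-8.8 -0.5 -0.6] w 0.025
pivot->grasp [-0.0612  0.0641] r 0.0886 ang 0.808
[-0.38  0.73  0.55  1.64 -0.25  2.36]
0.8 -0.35 ([1.5, -1.0, -2.7], [-0.008, 0.008, 0.002])
0.9 -0.4 ([8.7, -1.1, -10.2], [-0.008, -0.042, 0.002])
1.0 -0.45 ([16.7, -1.1, -17.1], [-0.008, -0.092, 0.002])
1.1 -0.5 ([25.3, -1.2, -23.3], [-0.008, -0.142, 0.002])
1.2 -0.5 ([31.8, -1.2, -29.2], [-0.008, -0.142, 0.002])
```

Request:
send_rows([
  [[4.3,0,-5],[0,-0.02,0],0],
  [[8.7,0,-10.2],[0,-0.04,0],0],
  [[12.7,0,-13.7],[0,-0.07,0],0],
  [[16.7,0,-17.1],[0,-0.09,0],0],
  [[21,0,-20.2],[0,-0.12,0],0],
  [[25.3,0,-23.3],[0,-0.14,0],0],
  [[31.8,0,-29],[0,-0.14,0],0],
  [[31.8,0,-29],[0,-0.14,0],0],
])

```text
clock: 10.33
eef_pos: [0.6025, -0.2717, 0.2434]
tool_rot: [0.945, 0.211, -0.244, 0.049]
ft_force: [-4.0, -0.9, 0.1]
grip_width: 0.0251
```

Run:
```python
from h import *
arc([],r=.088,h=.004)
print(readout.get_obs()['joint_pos'].round(2))
arc2([(1.3,-.5)])
```

```text
F case x,y,z [-4.   0.9  0.1] w 0.0251
pivot->grasp [-0.0288  0.0821] r 0.087 ang 1.234
[-0.31  0.9   0.86  1.92 -0.33  2.46]
1.3 -0.5 ([6.0, -1.2, -7.6], [-0.009, 0.003, 0.004])
```

The lever is at about 1.2, well past centre. I open, back off to the front, and level the tool.

Request:
send_rows([
  [[0,0,0],[0,0,0],50],
  [[-5,0,2],[0,0,0],70],
  [[-15,0,3],[0,0,0],85],
  [[-40,0,6],[0,0.06,0],85],
  [[-65,0,8],[0,0.15,0],85],
  [[-90,0,11],[0,0.25,0],85],
  [[-107,0,13],[0,0.35,0],85],
  [[-110,0,-10],[0,0.45,0],85],
  [[-120,0,-30],[0,0.5,0],85],
  [[-120,0,-30],[0,0.5,0],85],
])

```text
clock: 11.17
eef_pos: [0.5198, -0.3125, 0.3343]
tool_rot: [0.977, 0.215, 0.003, -0.001]
ft_force: [0.5, -0.8, 0.3]
grip_width: 0.0851
```

Run:
```python
from h import *
arc([])
a=camera("top")[110:300,255:475,::-1];s=camera("scene")[85:265,130:330,::-1]
cv2.imwrite("pics/z.png",np.hstack([cv2.resize(a,(417,360),interpolation=cv2.INTER_CUBIC),cv2.resize(s,(380,360),interpolation=cv2.INTER_CUBIC)]))
# thumb target: hover above
print(readout.get_obs()['joint_pos'].round(2), "hover over thumb", rel(cw(-.045,.06,.25),0,.073), rel(cw(-.045,.06,.25),0,.073))
```

```text
F case x,y,z [ 0.2 -0.9  0.3] w 0.0851
pivot->grasp [-0.0947  0.1663] r 0.1914 ang 1.053
[-0.54  0.46  0.38  1.5   0.    2.17] hover over thumb ([108.9, -162.2, 7.5], [-0.006, 0.001, -0.002]) ([108.9, -162.2, 7.5], [-0.006, 0.001, -0.002])
```

View pics/z.png

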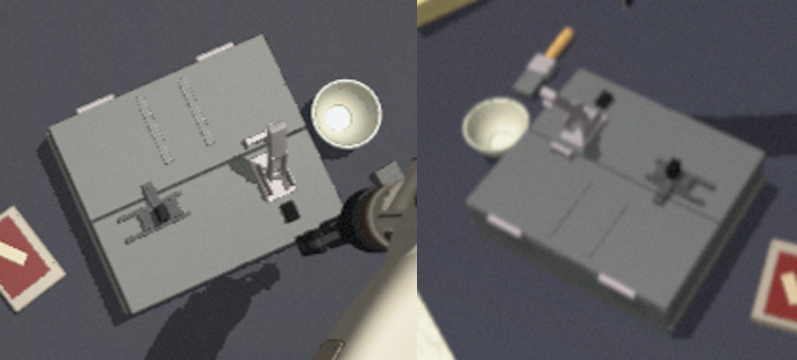

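The lever is thrown over (top crop: paddle at (275,140), hook lifted off to the side) and the cover is held by the thumb latch alone. Next is the thumb latch, found in two wrist views.

Run:
```python
from h import *
print(rel(cw(-.09,.08,.25)))
```

```text
([63.9, -182.1, 26.6], [-0.006, 0.001, -0.002])
```

Request:
send_rows([
  [[0,-35,0],[0,0,0],85],
  [[0,-70,0],[0,0,0],85],
  [[0,-105,0],[0,0,0],85],
  [[10,-140,0],[0,0,0],85],
  [[35,-170,10],[0,0,0],85],
  [[55,-182,20],[0,0,0],85],
  [[64,-182,26.6],[0,0,0],85],
  [[64,-182,26.6],[0,0,0],85],
  [[64,-182,26.6],[0,0,0],85],
])

```text
clock: 12.02
eef_pos: [0.5011, -0.1189, 0.3025]
tool_rot: [0.976, 0.217, -0.003, -0.003]
ft_force: [-0.3, -0.9, 0.2]
grip_width: 0.0853
```

```bash
cat > th.py <<'E'
from h import *
import sys,pickle
c=get_calibration("wrist"); im=camera("wrist"); p=proj(c,cw(-.045,.08,.13)); print("pred",p.round(1))
m=(im.max(2)<45).astype(np.uint8); m[330:]=0
n,l,st,ce=cv2.connectedComponentsWithStats(m)
for i in range(1,n):
    if st[i,4]>150: print(st[i].tolist(),ce[i].round(1))
cv2.imwrite(f"pics/{sys.argv[1]}.png",im[:,:,::-1]); pickle.dump(c,open(sys.argv[1]+".pkl","wb"))
E
python3 th.py t1; python3 -c "
from h import *
print(rel(cw(-.085,.08,.19)))"
```

```text
pred [284.3 142.2]
[273, 121, 25, 38, 283] [281.9 138.2]
[497, 215, 32, 37, 393] [506.2 230. ]
[129, 275, 45, 55, 1437] [156.3 308.7]
[390, 276, 45, 54, 1434] [406.1 308.9]
[98, 289, 39, 41, 362] [116.4 310.9]
[426, 289, 40, 41, 369] [446.3 311. ]
([5.5, 0.0, 59.2], [-0.007, 0.003, -0.002])
```

Request:
send_rows([
  [[3,0,20],[0,0,0],85],
  [[5.5,0,40],[0,0,0],85],
  [[5.5,0,59],[0,0,0],85],
  [[5.5,0,59],[0,0,0],85],
])

```text
clock: 12.4
eef_pos: [0.5034, -0.118, 0.2406]
tool_rot: [0.977, 0.215, -0.006, -0.004]
ft_force: [-1.1, 0.5, -0.9]
grip_width: 0.0849
```

```bash
python3 th.py t2
python3 - <<'E'
import pickle
from h import *
for k in ("t1","t2"):
    im=cv2.imread(f"pics/{k}.png"); g=im.max(2); c=pickle.load(open(k+".pkl","rb")); p=proj(c,cw(-.045,.08,.13)).astype(int)
    x,y=p; w=g[max(0,y-45):y+46,x-45:x+46]; print(k,"row profile",np.median(w[:,40:50],1).astype(int)[::3].tolist(),"col",np.median(w[w.shape[0]//2-5:w.shape[0]//2+5],0).astype(int)[::3].tolist())
print(rel(cw(-.045,.08,.127),.25))
E
```

```text
pred [284.5 162.9]
[268, 133, 34, 52, 753] [283.  156.8]
[549, 249, 11, 45, 305] [555.6 274.2]
[129, 275, 45, 55, 1453] [156.3 308.6]
[390, 276, 45, 54, 1432] [406.3 308.9]
[97, 288, 41, 42, 405] [116.4 310.4]
[426, 289, 40, 41, 357] [446.1 311.1]
t1 row profile [115, 115, 115, 115, 115, 115, 115, 114, 44, 39, 54, 55, 55, 55, 55, 55, 55, 53, 52, 50, 44, 98, 110, 143, 143, 143, 144, 143, 143, 143, 143] col [124, 93, 112, 112, 114, 113, 113, 114, 100, 76, 76, 47, 39, 48, 52, 56, 57, 58, 56, 40, 111, 116, 116, 117, 117, 116, 117, 117, 118, 115, 144]
t2 row profile [111, 110, 110, 110, 111, 74, 27, 35, 47, 52, 52, 52, 52, 52, 52, 52, 51, 50, 49, 47, 46, 45, 38, 122, 138, 138, 138, 138, 138, 138, 138] col [108, 109, 109, 109, 109, 109, 98, 73, 73, 73, 32, 37, 45, 48, 50, 52, 54, 54, 54, 50, 40, 67, 111, 111, 111, 111, 111, 111, 112, 111, 111]
([28.9, 0.2, 63.0], [-0.009, 0.257, -0.005])
```

Run:
```python
import pickle
from h import *
a,b=[pickle.load(open(k+".pkl","rb")) for k in("t1","t2")]
for n,p,q in(("left",(273,140),(268,159)),("right",(298,140),(302,159)),("front",(285,159),(285,185))):
    X,r=tri(a,p,b,q); d=X-np.r_[T0,0]; print(n,(d@cx).round(4),(d@cy).round(4),X[2].round(4),r.round(4))
for ti in (.1,.25): print(rel(cw(-.044,.08,.16),ti),rel(cw(-.044,.08,.127),ti))
```

```text
left -0.044 0.0878 0.1254 0.0009
right -0.0447 0.071 0.1209 0.0002
front -0.0554 0.0797 0.1327 0.0002
([37.6, -0.2, 28.5], [-0.009, 0.107, -0.004]) ([37.8, 0.2, 61.5], [-0.009, 0.107, -0.004])
([29.6, -0.1, 30.0], [-0.009, 0.257, -0.005]) ([29.9, 0.2, 63.0], [-0.009, 0.257, -0.005])
```

Request:
send_rows([
  [[12,0,8],[0,0.1,0],85],
  [[24,0,18],[0,0.2,0],85],
  [[29.6,0,30],[0,0.257,0],85],
  [[29.7,0,42],[0,0.257,0],85],
  [[29.8,0,52],[0,0.257,0],85],
  [[29.9,0,60.5],[0,0.257,0],85],
  [[29.9,0,60.5],[0,0.257,0],85],
])

```text
clock: 13.03
eef_pos: [0.5302, -0.1058, 0.1814]
tool_rot: [0.969, 0.212, 0.12, -0.031]
ft_force: [0.0, -0.1, -1.3]
grip_width: 0.0852
```

Request:
send_rows([
  [[0,0,0],[0,0,0],45],
  [[0,0,0],[0,0,0],25],
  [[0,0,0],[0,0,0],18],
  [[0,0,0],[0,0,0],10],
  [[0,0,0],[0,0,0],5],
  [[0,0,0],[0,0,0],5],
  [[0,0,0],[0,0,0],5],
  [[0,0,0],[0,0,0],5],
])

```text
clock: 13.7
eef_pos: [0.5306, -0.1061, 0.182]
tool_rot: [0.969, 0.212, 0.121, -0.031]
ft_force: [-1.6, -0.9, 3.4]
grip_width: 0.0148
```

Run:
```python
from h import *
o=readout.get_obs(); R=Ro.from_quat(o['tool_rot']); g=o['eef_pos']+R.apply([0,0,.054])-np.r_[T0,0]; f=o['ft_force']
print("grasp case",(g@cx).round(4),(g@cy).round(4),g[2].round(4),"F",np.round([f@cx,f@cy,f[2]],1),"w",o['grip_width'], "to end", rel(cw(g@cx,.1015,g[2]),.25))
```

```text
grasp case -0.0445 0.0797 0.1297 F [-1.9 -0.2  3.4] w 0.014767391042672374 to end ([-0.2, -22.1, 0.2], [-0.007, 0.0, -0.007])
```

Pinched at 14.8 mm; now slide it to +y and hold.

Request:
send_rows([
  [[0,-5,0],[0,0,0],5],
  [[0,-10,0],[0,0,0],5],
  [[0,-15,0],[0,0,0],5],
  [[0,-19,0],[0,0,0],5],
  [[0,-22,0],[0,0,0],5],
  [[0,-23,0],[0,0,0],5],
  [[0,-23,0],[0,0,0],5],
  [[0,-23,0],[0,0,0],5],
  [[0,-23,0],[0,0,0],5],
  [[0,-23,0],[0,0,0],5],
])

```text
clock: 14.53
eef_pos: [0.5214, -0.0863, 0.1821]
tool_rot: [0.969, 0.212, 0.121, -0.029]
ft_force: [3.6, -7.2, -3.5]
grip_width: 0.0146
```

Run:
```python
from h import *
o=readout.get_obs(); R=Ro.from_quat(o['tool_rot']); g=o['eef_pos']+R.apply([0,0,.054])-np.r_[T0,0]; f=o['ft_force']
print("grasp case",(g@cx).round(4),(g@cy).round(4),g[2].round(4),"F",np.round([f@cx,f@cy,f[2]],1),"w",o['grip_width'])
a=camera("top"); s=cv2.imread("pics/top0.png")[:,:,::-1]
# numeric: change in the rear cover region vs the start
d=np.abs(a.astype(int)-s).max(2)[125:185,285:390]; print("changed frac of cover area",(d>25).mean().round(3))
cv2.imwrite("pics/top9.png",a[:,:,::-1])
```

```text
grasp case -0.0444 0.1014 0.1298 F [ 0.2 -8.1 -3.5] w 0.014634108241083858
changed frac of cover area 0.542
```

Request:
send_rows([
  [[0,0,0],[0,0,0],5],
  [[0,0,0],[0,0,0],5],
  [[0,0,0],[0,0,0],5],
  [[0,0,0],[0,0,0],5],
  [[0,0,0],[0,0,0],5],
  [[0,0,0],[0,0,0],5],
  [[0,0,0],[0,0,0],5],
  [[0,0,0],[0,0,0],5],
  [[0,0,0],[0,0,0],40],
  [[0,0,0],[0,0,0],85],
  [[0,0,0],[0,0,0],85],
  [[0,0,0],[0,0,0],85],
])

```text
clock: 15.58
eef_pos: [0.521, -0.0855, 0.1819]
tool_rot: [0.969, 0.212, 0.12, -0.03]
ft_force: [0.7, -1.0, -0.9]
grip_width: 0.0628
```

Request:
send_rows([
  [[0,0,-20],[0,0,0],85],
  [[0,0,-45],[0,0,0],85],
  [[-20,0,-75],[0,0,0],85],
  [[-50,0,-100],[0,0,0],85],
  [[-85,0,-110],[0,0,0],85],
  [[-120,0,-110],[0,0,0],85],
  [[-150,0,-110],[0,0,0],85],
  [[-150,0,-110],[0,0,0],85],
  [[-150,0,-110],[0,0,0],85],
  [[-150,0,-110],[0,0,0],85],
])

```text
clock: 16.42
eef_pos: [0.365, -0.1579, 0.2521]
tool_rot: [0.969, 0.212, 0.121, -0.03]
ft_force: [0.3, 0.2, 0.9]
grip_width: 0.085
```

Run:
```python
from h import *
o=readout.get_obs(); print(o['clock'],o['ft_force'].round(1))
a=camera("top")[:,:,::-1];s=camera("scene")[:,:,::-1]
s0=cv2.imread("pics/scene0.png"); t0=cv2.imread("pics/top0.png")
# bystanders: shift of patches by template matching
for n,i0,i1,(x,y,w,h) in(("fragment",t0,a,(233,215,60,62)),("bowl",t0,a,(418,150,40,40)),("brush",t0,a,(450,193,42,58)),("bowl_s",s0,s,(152,132,40,30)),("brush_s",s0,s,(180,98,34,34)),("frag_s",s0,s,(303,203,50,52))):
    r=cv2.matchTemplate(i1[y-8:y+h+8,x-8:x+w+8],i0[y:y+h,x:x+w],cv2.TM_CCOEFF_NORMED); _,v,_,l=cv2.minMaxLoc(r); print(n,round(v,3),l[0]-8,l[1]-8)
cv2.imwrite("pics/fin.png",np.hstack([cv2.resize(a[80:300,240:500],(425,360)),cv2.resize(s[70:270,110:360],(375,300)) if 0 else cv2.resize(s[70:300,110:350],(375,360))]))
```

```text
16.4167 [0.3 0.2 0.9]
fragment 0.998 0 0
bowl 0.999 0 0
brush 0.998 0 0
bowl_s 0.976 0 0
brush_s 0.929 0 0
frag_s 0.998 0 0
```

View pics/fin.png

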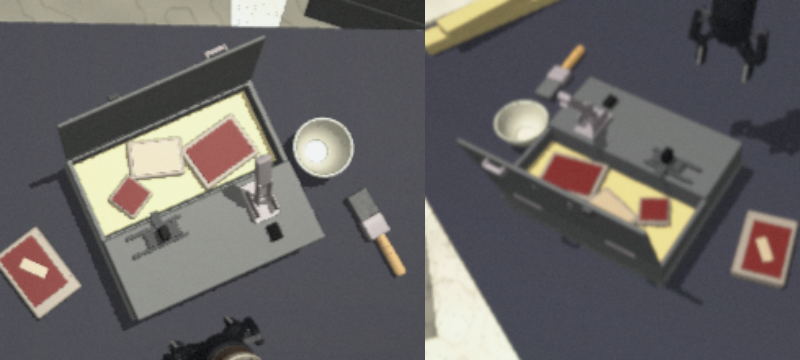

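The cover stands open past upright, the lever is thrown over, the thumb latch has sprung back and the bystanders have not moved. I let it settle and hand in.

Request:
send_rows([
  [[0,0,0],[0,0,0],85],
  [[0,0,0],[0,0,0],85],
  [[0,0,0],[0,0,0],85],
  [[0,0,0],[0,0,0],85],
  [[0,0,0],[0,0,0],85],
  [[0,0,0],[0,0,0],85],
  [[0,0,0],[0,0,0],85],
  [[0,0,0],[0,0,0],85],
])

```text
clock: 17.18
eef_pos: [0.3656, -0.1578, 0.2521]
tool_rot: [0.969, 0.213, 0.121, -0.03]
ft_force: [-0.7, 0.8, -0.6]
grip_width: 0.0854
```

Run:
```python
from h import *
a=camera("scene").astype(int); b=cv2.resize(cv2.imread("pics/fin.png")[:,425:,::-1],(240,230)).astype(int)
print("cover/lever still: mean diff",np.abs(a[70:300,110:350]-b).mean().round(2))
print(order.job_done())
```

```text
cover/lever still: mean diff 1.91
the job is handed in; nothing more can be done
None
```

The case is open and handed in at about 17 s. I lifted the draw-latch lever past its centre and it threw itself over, freeing the hook. I then slid the thumb latch about 21.7 mm sideways and let it go.

**Last checks:** the final top and scene pictures show the cover standing open past upright, the lever thrown over and the thumb latch sprung back. The gripper was clear of everything, and the fragment, bowl and brush had not moved (0 px shift in both views). Between that picture and hand-in the scene barely changed (mean difference 1.9 grey levels).

**What went wrong or disagreed:**
- **First lever attempt:** I tilted the tool the wrong way, so the lever slipped out before its centre and snapped shut. The second attempt worked after I corrected the tilt.
- **Paddle position:** the paddle's middle measured about 7 mm nearer the pivot than the text says, so I used the measured place.
- **Pivot height:** my two-view measurement of the pivot pin's height came out clearly wrong (0.058 m), so I used the text's height. The rest of the lift fitted it.
- **Forces:** I read the wrist force only at the end of each move. It stayed under about 15 N at those points, but I have no peak reading for the slip.

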